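# Slide the U-bolt round the post and through its bracket

## Task

The loose U-bolt lies on the bed of the clamping fixture, out of line with it. Square it up with the post and push it home: one leg on each side of the post, both legs through the two bracket holes, the crown up against the post. Leave the dish, beaker, brush and cap around the fixture where they are.

Things in the scene. Friction and masses are not known exactly. Their poses are not given: they have to be found in the camera images.
- fixture: fixed clamping fixture: a flat grey bed 242 x 170 mm, its top 6 mm above the worktop, reaching from -190 to +52 mm in its own x. On it a post and, behind it (+x), an upright aluminium bracket 120 mm wide, front face at x = +26 mm, back face at +40 mm, top 48 mm above the worktop (two screw heads 3 mm more). Origin on the post's axis at worktop height
- post_top (a point): centre of the top of the fixture's upright round steel post: 32 mm in diameter, top 51 mm above the worktop, at the fixture's x = y = 0
- hole_left (a point): centre of the mouth, in the bracket's front face, of the square hole at the fixture's x = +26, y = +28 mm: 17 mm wide, 17 mm high, running through along x, lower edge level with the bed; the upright front edges are rounded by 6 mm, widening the mouth to 29 mm
- hole_right (a point): the same for the other hole, alike, at y = -28 mm
- u_bolt: loose square-bend U-bolt of dark 12 mm round bar, 0.2 kg, flat on the bed, legs towards the post; slides freely. Origin at the middle of the straight crown, on the bar's centreline, at its underside; x along the legs, y across. Crown's outer face at x = -6 mm, straight for y = -16 to +16 mm, bends beyond; legs' centrelines at y = +28 and -28 mm (44 mm clear between); centre of mass at x = 31 mm
- u_tip_left (a point): rounded end of the U-bolt's +y leg, on its centreline, at x = +84 mm. With the crown touching the post the U-bolt's origin is at x = -22 mm in the fixture's frame and the tips stand 22 mm out of the back of the bracket
- u_tip_right (a point): rounded end of the U-bolt's -y leg, likewise
- petri_dish: loose clear round dish, 63 mm across, 15 mm high, left of the fixture; origin at the centre of its underside
- beaker: loose glass beaker, 53 mm across, 68 mm high, behind the dish; origin at the centre of its underside
- nail_brush: loose yellow hand brush, 34 x 100 x 30 mm, right of the fixture; origin at the centre of its underside
- cap_blue: loose blue screw cap, 42 mm across, 19 mm high, right of the fixture; origin at the centre of its underside
Mind the look-alikes: they are no part of the job. What is meant by the u_bolt is not orange or red, and is the larger of those in its own colour.

How it is judged:
At the end, for the whole second after the job is handed in: the U-bolt lies at rest on the bed with one leg on each side of the post and both legs through the bracket holes, tips at least 12 mm out of the back; its crown within 5 mm of touching the post, within 6 mm of the middle and within 0.12 rad of the fixture's direction (x of u_bolt in the frame of fixture above -0.027 m and y of u_bolt in the frame of fixture between -0.006 and 0.006 m and angle between the x axis of u_bolt and the x axis of fixture, either way round below 0.12 rad and x of each of u_tip_left, u_tip_right in the frame of fixture above 0.052 m and z of each of u_tip_left, u_tip_right in the frame of fixture below 0.023 m and z of u_bolt in the frame of fixture below 0.022 m and linear speed of u_bolt below 0.01 m/s).
It fails at once if the dish is moved by more than 15 mm (distance of petri_dish from where it was at the start of the episode above 0.015 m).
It fails at once if the beaker is moved by more than 15 mm (distance of beaker from where it was at the start of the episode above 0.015 m).
It fails at once if the brush is moved by more than 15 mm (distance of nail_brush from where it was at the start of the episode above 0.015 m).
It fails at once if the cap is moved by more than 15 mm (distance of cap_blue from where it was at the start of the episode above 0.015 m).
It also fails if it takes over 64 s, if anything falls off the work surface, if the arm or the gripper's body presses on something with over 40 N, if the wrist force passes 120 N, or if a joint passes its speed limit or range.

## Robot

A 6-joint arm with a two-finger parallel gripper is mounted at the origin on a cart in front of the work surface, level with it; the furniture and walls round the work are solid. World frame = base frame: x ahead of the robot, y to its left, z up, the work surface at z = 0. Lengths are in m, angles in rad, forces in N, time in s.
With the tool pointing down it reaches from about 0.375 to 0.925 m from the base axis. Payload 5.7 kg.
Tool frame: the origin (TCP) lies on the centre line of the jaws, within the pads' length; the fingertips stand 11 mm ahead of it and the grasp point (between the pads) lies 8 mm behind it; z points along the fingers, y is the line along which they close (so a half turn about z gives the same grasp; the last joint's range is limited). The gripper opens to 85 mm and grips with 20 to 120 N. Pads are 22 mm wide; open, the fingers measure 114 mm over their backs; the gripper's body (76 mm by 85 mm) begins 54 mm behind the grasp point. The pads swing forward as they close: fully open they stand 13 mm farther back than shut.
Start: joints at [-1.365, 0.359, 1.51, -0, 1.272, -0.115], TCP at [0.189, -0.569, 0.242] pointing down, gripper open.
Joint ranges: [-2.97, 2.97], [-1.01, 2.36], [0.21, 2.38], [-0.96, 4.11], [0.2, 2.71], [-2.98, 2.98]. Speed limits (rad/s): [2.39, 2.39, 3.14, 3.14, 3.14, 3.14].

## Interface

Orientations are given as a unit quaternion [x, y, z, w].
In Python, from station import manip, optics gives the robot as it stands.
- The arm moves only by the tool apply_moves, never from a script. Its argument "moves" is a list of rows, each a list of 7 numbers: the shift along the tool's x, y, z in cm, then the turn, a rotation vector about the tool's x, y, z in rad, then the opening, from 0 (shut) to 1 (fully open). In form: [[tx, ty, tz, ax, ay, az, gripper], ...]. A call has 1 to 12 rows; each row shifts and turns the commanded pose from where the row before left it, along the tool's axes as they then stand; what a row does not reach is not made up. A row lasts 1/10 s, in which the tool goes at most 50 mm and 8.59 degrees, less where a joint would pass 70% of its speed; a pose out of reach is approached as far as the arm can. A call with a gripper value outside its range is refused whole. The fingers move at their own pace and stop on an object; the grip force is fixed at half the most. Time passes only in rows, so rows that do not move let the fingers close. It gives the time, the measured TCP pose, the force, the opening and the grip force at its end, in the units of the state.
- manip.sense(): the state, without advancing time (a new reading comes with each control period).
- optics.grab_frame(name): name is "scene" or "side" or "wrist"; returns (picture, depth): 480x640x3 uint8, red, green, blue; 480x640 float32, m along the optical axis (not along the pixel's ray), 0 where there is no reading.
- optics.camera_info(name): a dict with "intrinsics" (3x3 intrinsics, pixels), "R" (3x3) and "t" (3): a world point X has camera coordinates R X + t. Camera axes: x right, y down, z forward; pixel columns grow to the right and rows downward; lengths in m; the calibration is good to about 2 mm. A picture is of the moment at which its call begins: read the wrist's pose just before it. camera_info takes no time and is no camera call; for the wrist camera it gives the pose at the moment of the call.
- manip.finish_job(): hands the job in; it is judged then, once.
Trained networks look in the newest picture that a camera, given by its name, has taken for a name from the list of things; names that differ only in an ending like _2 or _b are one class to them, and where a whole thing is asked for, a point or a joint stands for the part that bears it (a point fixed in the world has none). Each returns a list of dicts, best first, with "p" (0 to 1); they miss things now and then, are a little off and sometimes report something else, mostly with a low value. They report only what shows in the picture. A call takes as long as a camera call. They do not tell look-alikes from the thing itself.
- optics.find_in(camera, target): "bbox" ([left, top, right, bottom] in pixels, round what is visible of it).
The state is a dict: "time_s": time; "q": joint angles; "qvel": joint speeds; "joint_efforts": joint torques, N m; "tool_pos": TCP position; "eef_rot": TCP orientation; "force": force on the tool from outside, world axes, zero at the start; "torque": the same for the moment, N m; "opening": opening from 0.0 (shut) to 1.0 (fully open); "grasp_force": force on a finger pad.
Only numpy, scipy, OpenCV 4.12 (cv2) and the standard library are available. Lean on these libraries where they do the work, as an engineer would, in place of code of your own. Each camera call takes 0.05 s, during which the arm holds its last target. There are 200 camera calls.

## Working session

There is one attempt and no reset: what is moved stays moved. The work goes in short steps, Python scripts to look and compute and a tool call to move; the robot and the scene stay as the last step left them, time stands still between calls to the robot, and variables do not carry over. Pictures are saved under pics/ and viewed, at most 10 in all, crops included, and the job is handed in when it is done.

Besides the shell and the picture viewer there is one more tool, called after ">>>" as name([rows], argument=value, ...), one row to a line, values as JSON. apply_moves: Moves the arm, as the interface text tells. Its arguments: {"type":"object","properties":{"moves":{"type":"array","items":{"type":"array","items":{"type":"number"}}}},"required":["moves"]}

```bash
mkdir -p pics
python3 - <<'E'
from station import manip, optics
import cv2
s=manip.sense();print(s['time_s'],s['tool_pos'],s['eef_rot'],s['opening'],s['force'])
for c in ['scene','side']:
    im,d=optics.grab_frame(c);cv2.imwrite(f'pics/{c}0.png',im[:,:,::-1])
    for n in ['u_bolt','post_top','hole_left','hole_right','u_tip_left','u_tip_right','fixture']:
        print(c,n,[(x['bbox'],round(x['p'],2)) for x in optics.find_in(c,n)[:3]])
E
```

```text
0.0 [ 0.1890563  -0.56875554  0.24144688] [ 9.87162868e-01  1.59714283e-01 -3.24808630e-05 -9.04447066e-04] 1.0005891657245074 [-0.34230528  0.05301608 -0.84215064]
scene u_bolt [([234.1, 212.6, 270.2, 242.8], 0.88), ([352.9, 334.6, 387.8, 360.0], 0.79), ([318.2, 259.2, 365.1, 296.7], 0.74)]
scene post_top [([281.8, 220.6, 419.9, 328.7], 0.74)]
scene hole_left [([283.8, 220.6, 417.7, 326.1], 0.66)]
scene hole_right [([285.9, 223.4, 419.6, 327.5], 0.94), ([321.2, 258.7, 363.5, 292.6], 0.49)]
scene u_tip_left [([236.4, 211.1, 270.2, 243.8], 0.84), ([351.5, 330.2, 390.9, 364.4], 0.67), ([316.9, 204.8, 344.0, 225.8], 0.64)]
scene u_tip_right [([318.5, 259.1, 365.6, 292.7], 0.96), ([315.1, 203.3, 345.5, 223.3], 0.75), ([236.7, 210.0, 270.9, 248.2], 0.71)]
scene fixture [([282.7, 224.3, 418.3, 328.1], 0.91)]
side u_bolt [([291.7, 255.8, 338.4, 275.4], 0.71), ([300.1, 306.0, 347.3, 335.1], 0.68), ([307.1, 223.1, 332.8, 237.3], 0.63)]
side post_top []
side hole_left [([257.9, 226.4, 398.1, 300.0], 0.9)]
side hole_right [([257.8, 227.4, 401.2, 301.3], 0.91), ([324.7, 178.6, 343.7, 212.7], 0.54)]
side u_tip_left [([231.9, 221.3, 263.9, 240.5], 0.8), ([292.2, 252.9, 337.8, 277.3], 0.79), ([307.5, 222.5, 333.1, 235.5], 0.66)]
side u_tip_right [([288.1, 253.0, 338.4, 280.6], 0.86), ([234.6, 224.0, 264.1, 237.8], 0.6), ([303.8, 225.6, 331.5, 236.1], 0.49)]
side fixture [([253.3, 224.6, 397.8, 299.0], 0.92)]
```

Run:
```python
import cv2,numpy as np
a=cv2.imread('pics/scene0.png')[190:370,225:465];b=cv2.imread('pics/side0.png')[165:345,210:450]
cv2.imwrite('pics/c0.png',np.vstack([cv2.resize(a,(800,600))[:600],]))
cv2.imwrite('pics/c1.png',cv2.resize(b,(800,600)))
```

```text
(no output)
```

View pics/c0.png

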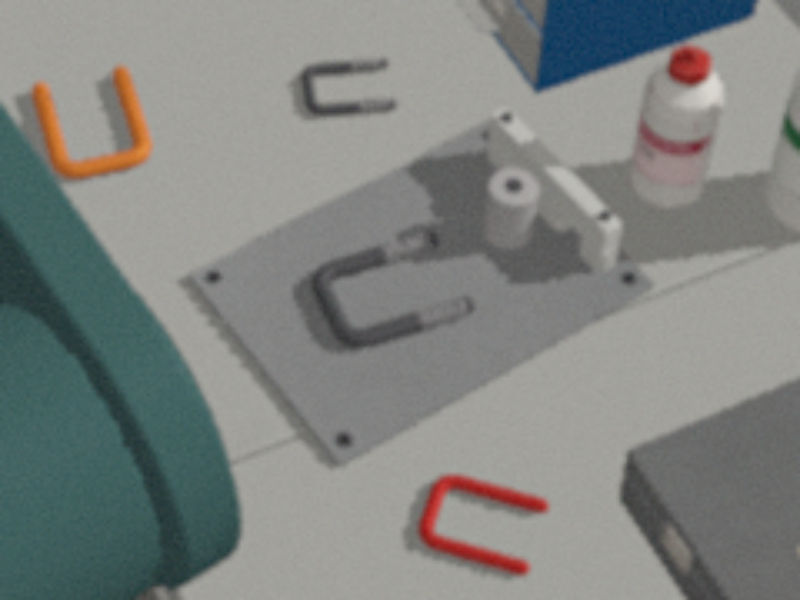

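View pics/c1.png

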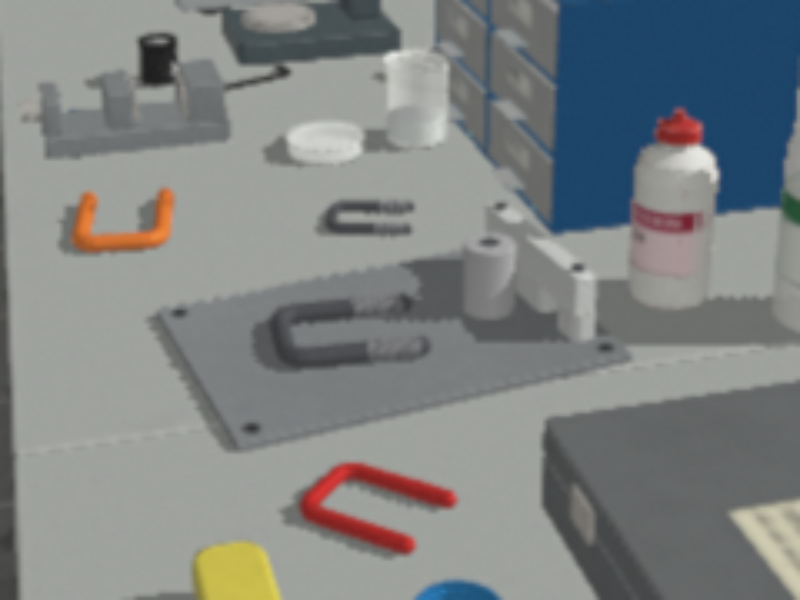

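The scene view shows the large dark U-bolt on the bed: crown at about (325,280), tips at about (354,261) and (365,281), post top at (379,246). The side view agrees. The small dark one and the orange and red ones are look-alikes.

```bash
cat > h.py <<'E'
import numpy as np
from station import manip, optics
from scipy.spatial.transform import Rotation as Ro
def onplane(info,px,z):
    K,R,t=[np.array(info[k],float) for k in('intrinsics','R','t')]
    d=R.T@np.linalg.solve(K,[px[0],px[1],1.]);c=-R.T@t
    return c+d*(z-c[2])/d[2]
E
python3 - <<'E'
from h import *
S=dict(scene=(225,190,{'FL':(185,280,6),'FR':(338,465,6),'BR':(650,285,6),'post':(513,185,51),'tipL':(432,238,12),'tipR':(468,304,12),'cornL':(323,280,12),'cornR':(352,338,12)}),
 side=(210,165,{'FL':(160,315,6),'FR':(238,446,6),'BR':(630,355,6),'post':(489,243,51),'tipL':(408,302,12),'tipR':(424,346,12),'cornL':(283,316,12),'cornR':(290,355,12)}))
for c,(u,v,P) in S.items():
    i=optics.camera_info(c)
    for n,(x,y,z) in P.items(): print(c,n,onplane(i,(u+x*.3,v+y*.3),z/1e3).round(4))
i=optics.camera_info('wrist');s=manip.sense()
R=np.array(i['R']);t=np.array(i['t']);T=Ro.from_quat(s['eef_rot']).as_matrix()
print('cam in tool',T.T@(-R.T@t-s['tool_pos']),(R@T).round(3),i['intrinsics'],T.round(3))
E
```

```text
scene FL [ 0.4265 -0.0917  0.006 ]
scene FR [ 0.4542 -0.2559  0.006 ]
scene BR [ 0.6897 -0.2198  0.006 ]
scene post [ 0.6298 -0.1427  0.051 ]
scene tipL [ 0.5803 -0.1317  0.012 ]
scene tipR [ 0.5763 -0.188   0.012 ]
scene cornL [ 0.5029 -0.1328  0.012 ]
scene cornR [ 0.4997 -0.1808  0.012 ]
side FL [ 0.4346 -0.0995  0.006 ]
side FR [ 0.458  -0.2589  0.006 ]
side BR [ 0.6928 -0.2239  0.006 ]
side post [ 0.6315 -0.1471  0.051 ]
side tipL [ 0.5836 -0.1357  0.012 ]
side tipR [ 0.5781 -0.1918  0.012 ]
side cornL [ 0.5059 -0.1328  0.012 ]
side cornR [ 0.501  -0.1813  0.012 ]
cam in tool [ 0.06989533 -0.00024819 -0.1313891 ] [[ 0.001  1.     0.   ]
 [-0.962  0.001 -0.273]
 [-0.273 -0.     0.962]] [[415.51921055   0.         314.95790088]
 [  0.         415.51921055 235.5728358 ]
 [  0.           0.           1.        ]] [[ 0.949  0.315 -0.   ]
 [ 0.315 -0.949  0.   ]
 [ 0.    -0.    -1.   ]]
```

>>> apply_moves([
  [4.2,-2.3,0,0,0,0,1],
  [4.2,-2.3,0,0,0,0,1],
  [4.2,-2.3,0,0,0,0,1],
  [4.2,-2.3,0,0,0,0,1],
  [4.2,-2.3,0,0,0,0,1],
  [4.2,-2.3,0,0,0,0,1],
  [4.2,-2.3,0,0,0,0,1],
  [4.2,-2.3,0,0,0,0,1],
  [4.2,-2.3,0,0,0,0,1],
  [4.2,-2.3,0,0,0,0,1],
  [4.2,-2.3,0,0,0,0,1],
  [4.2,-2.3,0,0,0,0,1],
])

```text
time_s: 2.0
tool_pos: [0.5816, -0.1468, 0.2425]
eef_rot: [0.987, 0.16, 0.0, 0.0]
force: [0.7, -0.5, -0.6]
opening: 1.003
grasp_force: 0.0
```

>>> apply_moves([
  [0,0,0,0,0,0.1,1],
  [0,0,0,0,0,0.1,1],
  [0,0,0,0,0,0.1,1],
  [0,0,0,0,0,0.09,1],
  [0,0,0,0,0,0,1],
  [0,0,0,0,0,0,1],
])

```text
time_s: 2.6
tool_pos: [0.5804, -0.1485, 0.2423]
eef_rot: [0.999, -0.033, -0.0, -0.0]
force: [-0.2, 0.2, 0.6]
opening: 1.001
grasp_force: 0.0
```

Run:
```python
from h import *
import cv2
s=manip.sense();print(s['time_s'],s['tool_pos'],Ro.from_quat(s['eef_rot']).as_matrix()[:2,0],s['force'])
im,d=optics.grab_frame('wrist');cv2.imwrite('pics/w0.png',im[:,:,::-1])
for n in ['u_bolt','post_top','hole_left','hole_right','u_tip_left','u_tip_right']:
    print(n,[(x['bbox'],round(x['p'],2)) for x in optics.find_in('wrist',n)[:3]])
```

```text
2.6 [ 0.58042627 -0.14851989  0.24230697] [ 0.99777176 -0.06671967] [-0.24260815  0.18603618  0.55561037]
u_bolt [([70.6, 332.5, 127.1, 344.1], 0.89), ([286.8, 197.4, 364.6, 292.7], 0.82), ([100.3, 153.2, 157.8, 230.0], 0.75)]
post_top [([190.5, 53.1, 429.4, 348.2], 0.98), ([550.6, 309.9, 639.7, 350.7], 0.58)]
hole_left [([195.9, 55.7, 431.4, 346.2], 0.69)]
hole_right [([191.7, 57.4, 431.7, 348.6], 0.65)]
u_tip_left [([71.1, 329.4, 127.6, 346.2], 0.94), ([287.5, 192.2, 363.6, 291.4], 0.76), ([98.5, 155.4, 155.9, 228.1], 0.76)]
u_tip_right [([70.9, 332.3, 124.3, 345.3], 0.86), ([289.4, 195.3, 363.8, 289.7], 0.72), ([98.2, 151.7, 157.0, 228.9], 0.71)]
```

View pics/w0.png

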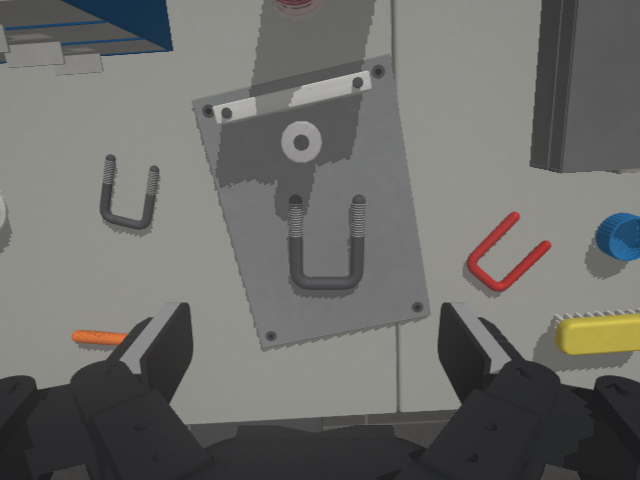

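The wrist view is clear: post top (301,143), bracket top along (215,115)–(370,82), U-bolt tips (296,198) and (359,198), crown about (327,283), bed corners (194,101), (388,55), (429,315), (262,349).

Run:
```python
from h import *
i=optics.camera_info('wrist');f=lambda x,y,z:onplane(i,(x,y),z)
P={k:f(*v) for k,v in dict(BL=(194,101,.006),BR=(388,55,.006),FR=(429,315,.006),FL=(262,349,.006),post=(301,142.5,.051),tl=(295.5,197,.012),tr=(359,197,.012),ll=(297,262,.012),lr=(357.5,262,.012),cr=(327,283,.012),bL=(213,107,.048),bR=(366,72,.048),s1=(226.5,114,.051),s2=(357.5,83,.051)).items()}
for k,v in P.items():print(k,v.round(4))
deg=lambda v:np.degrees(np.arctan2(v[1],v[0])).round(2)
print('fix yaw',deg(P['BL']-P['FL']),deg(P['BR']-P['FR']),90+deg(P['FL']-P['FR'])-180,90+deg(P['BL']-P['BR'])-180,deg(P['s1']-P['s2'])-90)
print('bed centre',sum(P[k] for k in('BL','BR','FL','FR'))/4)
print('U yaw',deg(P['tl']-P['ll']),deg(P['tr']-P['lr']),deg(P['tl']-P['tr'])-90,np.linalg.norm(P['tl']-P['tr']))
```

```text
BL [ 0.6703 -0.0519  0.006 ]
BR [ 0.6951 -0.2156  0.006 ]
FR [ 0.4582 -0.2508  0.006 ]
FL [ 0.432  -0.0849  0.006 ]
post [ 0.6326 -0.1409  0.051 ]
tl [ 0.5839 -0.131   0.012 ]
tr [ 0.5802 -0.1868  0.012 ]
ll [ 0.5234 -0.1275  0.012 ]
lr [ 0.5196 -0.1831  0.012 ]
cr [ 0.5008 -0.1538  0.012 ]
bL [ 0.6628 -0.077   0.048 ]
bR [ 0.6795 -0.1922  0.048 ]
s1 [ 0.657  -0.0871  0.051 ]
s2 [ 0.6721 -0.1854  0.051 ]
fix yaw 7.89 8.43 8.969999999999999 8.610000000000014 8.739999999999995
bed centre [ 0.56391455 -0.15078708  0.006     ]
U yaw -3.32 -3.53 -3.8799999999999955 0.05597907885594888
```

>>> apply_moves([
  [-3,0.5,0,0,0,0,1],
  [-3,0.5,0,0,0,0,1],
  [0,0,4,0,0,0,1],
  [0,0,4,0,0,0,1],
  [0,0,4,0,0,0,1],
  [0,0,4,0,0,0,0.95],
  [0,0,3,0,0,0,0.95],
  [0,0,0,0,0,0,0.95],
  [0,0,0,0,0,0,0.95],
  [0,0,0,0,0,0,0.95],
])

```text
time_s: 3.95
tool_pos: [0.5214, -0.155, 0.054]
eef_rot: [0.999, -0.035, 0.001, 0.001]
force: [-0.5, 0.5, 0.6]
opening: 0.948
grasp_force: 0.0
```

Run:
```python
from h import *
import cv2
s=manip.sense();print(s['tool_pos'],Ro.from_quat(s['eef_rot']).as_matrix()[:2,0],s['force'],s['opening'])
im,d=optics.grab_frame('wrist');cv2.imwrite('pics/w1.png',im[:,:,::-1])
```

```text
[ 0.52135456 -0.15497592  0.05400433] [ 0.99761073 -0.06902579] [-0.48116811  0.48605349  0.56298514] 0.9480379872158551
```

View pics/w1.png

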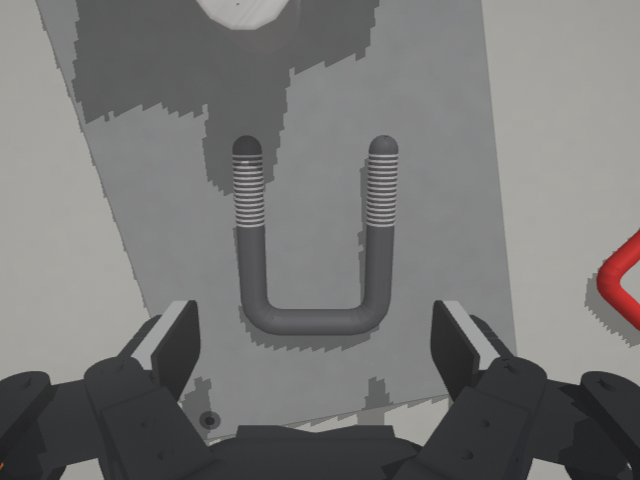

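The U-bolt is centred between the pads: crown middle (316,321), tips at (247,140) and (384,140). Now I descend in small steps until I feel the bed.

Run:
```python
from h import *
i=optics.camera_info('wrist');f=lambda x,y,z:onplane(i,(x,y),z)
for p in [(316,322,.014),(247,138,.012),(384,138,.012),(252,240,.012),(380,240,.012)]:print(f(*p).round(4))
```

```text
[ 0.5017 -0.1537  0.014 ]
[ 0.5851 -0.1312  0.012 ]
[ 0.5813 -0.1869  0.012 ]
[ 0.5419 -0.1285  0.012 ]
[ 0.5381 -0.1841  0.012 ]
```

>>> apply_moves([
  [0,0,1.5,0,0,0,0.9],
  [0,0,1.5,0,0,0,0.9],
  [0,0,0.4,0,0,0,0.9],
  [0,0,0,0,0,0,0.9],
  [0,0,0,0,0,0,0.9],
])

```text
time_s: 4.5
tool_pos: [0.5206, -0.1546, 0.0193]
eef_rot: [0.999, -0.035, 0.001, 0.0]
force: [0.6, 0.2, -0.5]
opening: 0.899
grasp_force: 0.0
```

>>> apply_moves([
  [0,0,0.2,0,0,0,0.88],
  [0,0,0,0,0,0,0.88],
  [0,0,0,0,0,0,0.88],
])

```text
time_s: 4.8
tool_pos: [0.52, -0.1544, 0.0166]
eef_rot: [0.999, -0.035, 0.0, 0.0]
force: [0.0, 0.0, 0.8]
opening: 0.884
grasp_force: 0.0
```

>>> apply_moves([
  [0,0,0.2,0,0,0,0.88],
  [0,0,0,0,0,0,0.88],
  [0,0,0,0,0,0,0.88],
])

```text
time_s: 5.1
tool_pos: [0.5198, -0.1543, 0.0142]
eef_rot: [0.999, -0.035, -0.0, -0.0]
force: [-1.0, -0.5, 0.1]
opening: 0.876
grasp_force: 0.0
```

>>> apply_moves([
  [0,0,0.1,0,0,0,0.86],
  [0,0,0,0,0,0,0.86],
  [0,0,0,0,0,0,0.86],
])

```text
time_s: 5.4
tool_pos: [0.5198, -0.1543, 0.0132]
eef_rot: [0.999, -0.035, -0.0, -0.0]
force: [-0.6, -0.7, 0.1]
opening: 0.858
grasp_force: 0.0
```

>>> apply_moves([
  [0,0,0,0,0,0,0.7],
  [0,0,0,0,0,0,0.7],
  [0,0,0,0,0,0,0.7],
  [0,0,0,0,0,0,0.7],
])

```text
time_s: 5.8
tool_pos: [0.5199, -0.1543, 0.0141]
eef_rot: [0.999, -0.035, 0.0, -0.0]
force: [-1.4, 0.4, 9.2]
opening: 0.769
grasp_force: 64.1
```

>>> apply_moves([
  [0,0,-0.15,0,0,0,0.7],
  [0,0,0,0,0,0,0.7],
  [0,0,0,0,0,0,0.7],
])

```text
time_s: 6.1
tool_pos: [0.5196, -0.1542, 0.0145]
eef_rot: [0.999, -0.035, -0.0, -0.0]
force: [0.1, 0.5, -2.5]
opening: 0.762
grasp_force: 66.7
```

Run:
```python
from h import *
import cv2
s=manip.sense();print(s['tool_pos'],Ro.from_quat(s['eef_rot']).as_matrix()[:2,0],s['force'],s['opening'])
im,d=optics.grab_frame('wrist');cv2.imwrite('pics/w2.png',im[:,:,::-1])
```

```text
[ 0.5196046  -0.15419278  0.01453403] [ 0.99761046 -0.06908696] [ 0.0765155   0.5210041  -2.46196539] 0.7624243885231201
```

View pics/w2.png

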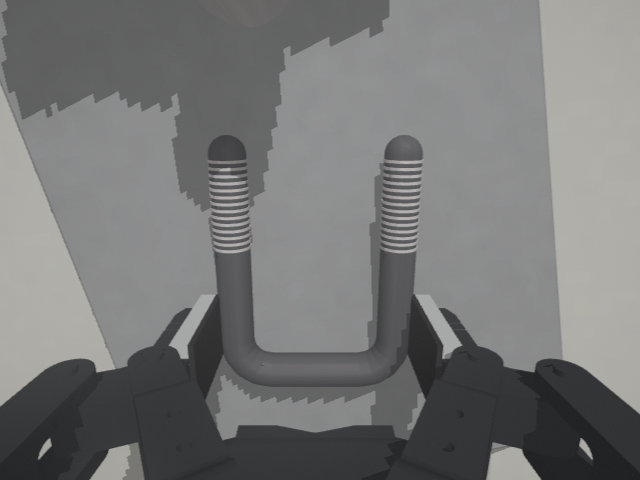

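The U-bolt is held squarely by both legs: tips at (227,137) and (404,137), crown at (316,370). I will turn it to the fixture's direction, centre it and move a little closer.

>>> apply_moves([
  [0,0,0,0,0,-0.073,0.7],
  [0,0,0,0,0,-0.073,0.7],
  [0,0,0,0,0,-0.073,0.7],
  [0,0.35,0,0,0,0,0.7],
  [1,0,0,0,0,0,0.7],
  [1,0,0,0,0,0,0.7],
  [0.5,0,0,0,0,0,0.7],
  [0,0,0,0,0,0,0.7],
  [0,0,0,0,0,0,0.7],
  [0,0,0,0,0,0,0.7],
])

```text
time_s: 7.15
tool_pos: [0.5446, -0.1538, 0.0146]
eef_rot: [0.997, 0.075, -0.0, -0.0]
force: [0.4, 0.1, -2.7]
opening: 0.763
grasp_force: 66.8
```

Run:
```python
from h import *
import cv2
s=manip.sense();T=Ro.from_quat(s['eef_rot']).as_matrix();print(s['tool_pos'],np.degrees(np.arctan2(T[1,0],T[0,0])),T[:,2],s['force'],s['opening'])
im,d=optics.grab_frame('wrist');cv2.imwrite('pics/w3.png',im[:,:,::-1])
```

```text
[ 0.54459909 -0.15379267  0.01463906] 8.582185301206284 [-8.83989243e-04  4.20166350e-04 -9.99999521e-01] [ 0.43049053  0.05449024 -2.7095062 ] 0.7627371079127846
```

View pics/w3.png

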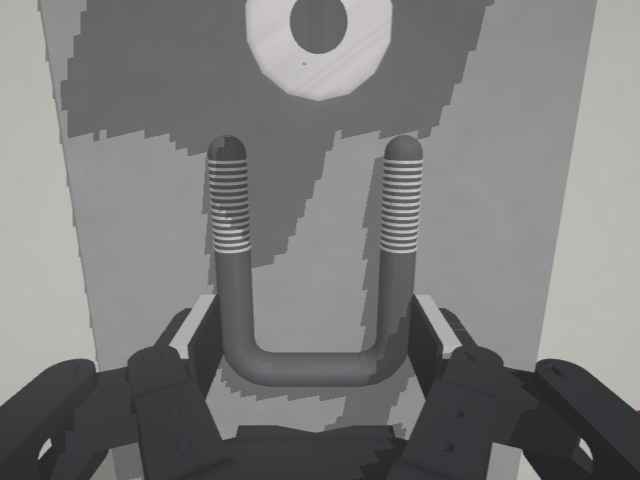

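The post is centred at (318.5,23) and the U-bolt's middle is at 315.5, so it is about 0.8 mm off. The bed edges are symmetric, so the yaw is good. Shift and advance.

>>> apply_moves([
  [0,0.08,0,0,0,0,0.7],
  [1,0,0,0,0,0,0.7],
  [1,0,0,0,0,0,0.7],
  [1,0,0,0,0,0,0.7],
  [1,0,0,0,0,0,0.7],
  [0.5,0,0,0,0,0,0.7],
  [0,0,0,0,0,0,0.7],
  [0,0,0,0,0,0,0.7],
])

```text
time_s: 8.0
tool_pos: [0.5894, -0.1479, 0.0146]
eef_rot: [0.997, 0.075, -0.0, -0.0]
force: [-0.6, 0.7, -2.6]
opening: 0.762
grasp_force: 66.8
```

>>> apply_moves([
  [0.5,0,0,0,0,0,0.7],
  [0.5,0,0,0,0,0,0.7],
  [0,0,0,0,0,0,0.7],
])

```text
time_s: 8.3
tool_pos: [0.6007, -0.1468, 0.015]
eef_rot: [0.997, 0.075, 0.001, 0.0]
force: [1.0, -0.2, -2.3]
opening: 0.77
grasp_force: 66.8
```

Run:
```python
from h import *
import cv2
s=manip.sense();print(s['tool_pos'],(s['tool_pos']-np.array([.6323,-.1407,0]))@[.98876,.14954,0],s['force'],s['torque'],s['opening'])
im,d=optics.grab_frame('wrist');cv2.imwrite('pics/w4.png',im[:,:,::-1])
```

```text
[ 0.60071441 -0.14677961  0.01498468] -0.0321397164181941 [ 0.97830031 -0.19845361 -2.32007449] [0.03292215 0.03767219 0.0069027 ] 0.7700676823637055
```

View pics/w4.png

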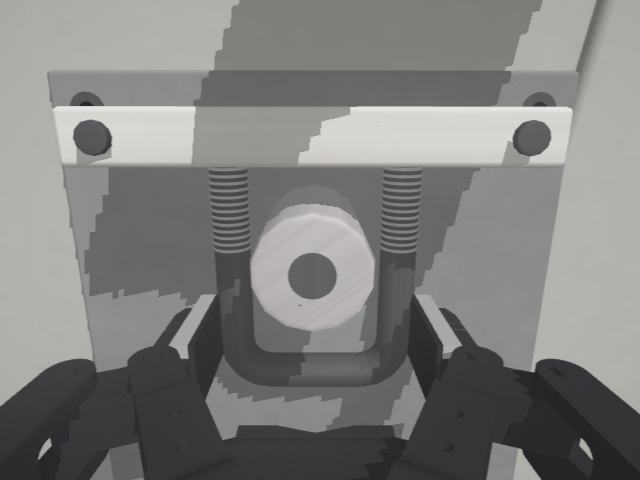

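The legs straddle the post and enter the bracket. The post centre is at 312.5 and the U-bolt's middle at 315.5, so I shift back about 0.6 mm while going on.

>>> apply_moves([
  [0.5,-0.06,0,0,0,0,0.7],
  [0.5,0,0,0,0,0,0.7],
  [0.5,0,0,0,0,0,0.7],
  [0.5,0,0,0,0,0,0.7],
  [0.4,0,0,0,0,0,0.7],
  [0,0,0,0,0,0,0.7],
  [0,0,0,0,0,0,0.7],
])

```text
time_s: 9.05
tool_pos: [0.6232, -0.1424, 0.0147]
eef_rot: [0.997, 0.075, -0.0, -0.0]
force: [0.6, 0.0, -3.2]
opening: 0.766
grasp_force: 66.8
```

>>> apply_moves([
  [0.2,0,0,0,0,0,0.7],
  [0,0,0,0,0,0,0.7],
  [0,0,0,0,0,0,0.7],
])

```text
time_s: 9.35
tool_pos: [0.6252, -0.1422, 0.0148]
eef_rot: [0.997, 0.075, -0.0, -0.0]
force: [-0.3, -0.1, -2.6]
opening: 0.761
grasp_force: 66.8
```

>>> apply_moves([
  [0.2,0,0,0,0,0,0.7],
  [0,0,0,0,0,0,0.7],
  [0,0,0,0,0,0,0.7],
])

```text
time_s: 9.65
tool_pos: [0.6273, -0.1419, 0.0148]
eef_rot: [0.997, 0.075, 0.0, -0.0]
force: [-0.4, 0.0, -2.9]
opening: 0.767
grasp_force: 66.8
```

>>> apply_moves([
  [0.15,0,0,0,0,0,0.7],
  [0,0,0,0,0,0,0.7],
  [0,0,0,0,0,0,0.7],
])

```text
time_s: 9.95
tool_pos: [0.6287, -0.1416, 0.0148]
eef_rot: [0.997, 0.075, -0.0, -0.0]
force: [1.3, 0.3, -3.0]
opening: 0.766
grasp_force: 66.8
```

>>> apply_moves([
  [0.1,0,0,0,0,0,0.7],
  [0,0,0,0,0,0,0.7],
  [0,0,0,0,0,0,0.7],
])

```text
time_s: 10.25
tool_pos: [0.6297, -0.1415, 0.0148]
eef_rot: [0.997, 0.075, -0.0, -0.0]
force: [0.4, 0.3, -2.8]
opening: 0.765
grasp_force: 66.8
```

Run:
```python
from h import *
import cv2
s=manip.sense();print(s['tool_pos'],s['force'],s['torque'],s['opening'])
im,d=optics.grab_frame('wrist');cv2.imwrite('pics/w5.png',im[:,:,::-1])
```

```text
[ 0.62972024 -0.14148818  0.01478146] [ 0.36075151  0.28564684 -2.80330991] [ 0.01191053 -0.0229674   0.03206187] 0.7645177369731123
```

View pics/w5.png

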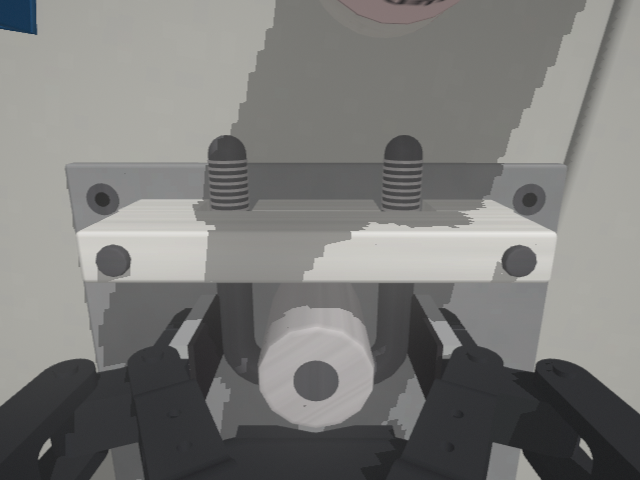

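The tips stand out of the bracket's back at (227,137) and (404,137), and the post (316,380) is centred. There is no contact force yet, so I push on gently.

>>> apply_moves([
  [0.1,0,0,0,0,0,0.7],
  [0,0,0,0,0,0,0.7],
  [0,0,0,0,0,0,0.7],
])

```text
time_s: 10.6
tool_pos: [0.6302, -0.1413, 0.0147]
eef_rot: [0.997, 0.075, -0.0, -0.0]
force: [-0.9, -0.0, -1.9]
opening: 0.766
grasp_force: 66.8
```

>>> apply_moves([
  [0.1,0,0,0,0,0,0.7],
  [0,0,0,0,0,0,0.7],
  [0,0,0,0,0,0,0.7],
])

```text
time_s: 10.9
tool_pos: [0.6303, -0.1413, 0.0146]
eef_rot: [0.997, 0.075, -0.001, -0.0]
force: [-4.1, -2.0, 0.1]
opening: 0.762
grasp_force: 66.9
```

Contact: the crown is against the post. Relax, release and lift away.

>>> apply_moves([
  [-0.1,0,0.05,0,0,0,0.7],
  [0,0,0,0,0,0,0.78],
  [0,0,0,0,0,0,0.84],
  [0,0,0,0,0,0,0.9],
  [0,0,0,0,0,0,0.95],
  [0,0,0,0,0,0,0.95],
  [0,0,-0.5,0,0,0,0.95],
  [0,0,-1,0,0,0,0.95],
  [0,0,-3,0,0,0,0.95],
  [0,0,-4,0,0,0,0.95],
  [0,0,-4,0,0,0,0.95],
  [0,0,-4,0,0,0,0.95],
])

```text
time_s: 12.1
tool_pos: [0.6306, -0.1413, 0.1818]
eef_rot: [0.997, 0.075, 0.0, 0.0]
force: [1.4, -0.2, -0.4]
opening: 0.949
grasp_force: 0.0
```

>>> apply_moves([
  [-3,0,0,0,0,0,0.95],
  [-3,0,0,0,0,0,0.95],
  [0,0,0,0,0,0,0.95],
  [0,0,0,0,0,0,0.95],
])

```text
time_s: 12.5
tool_pos: [0.5714, -0.1505, 0.1804]
eef_rot: [0.997, 0.074, 0.001, 0.0]
force: [1.1, -1.1, 0.3]
opening: 0.952
grasp_force: 0.0
```

Run:
```python
from h import *
import cv2
s=manip.sense();print(s['tool_pos'],s['force'])
im,d=optics.grab_frame('wrist');cv2.imwrite('pics/w6.png',im[:,:,::-1])
```

```text
[ 0.57136012 -0.15048389  0.18036978] [ 1.14920379 -1.1056947   0.2874901 ]
```

View pics/w6.png

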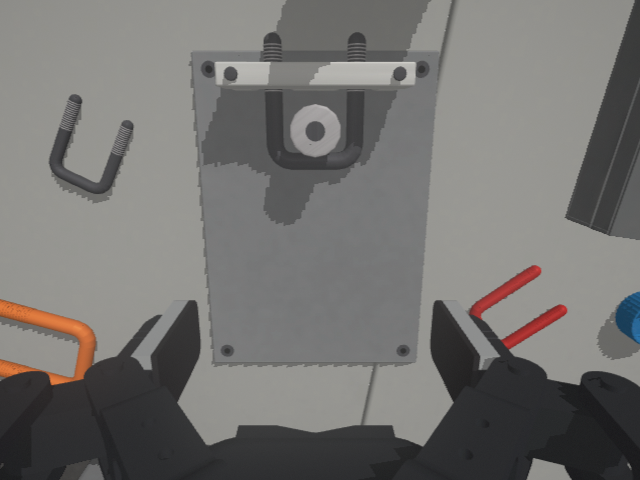

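The U-bolt is square and home: tips at (273,37) and (357,37) beyond the bracket, crown at about (315,162) against the post, and the gripper is clear. Handing in.

```bash
python3 -c "
from station import manip
print(manip.finish_job())"
```

```text
the job is handed in; nothing more can be done
None
```

I handed the job in at about 12.5 s. In the last picture the U-bolt sits squarely against the post with both tips out of the back of the bracket, and the arm never came near the dish, beaker, brush or cap. The station did not report a verdict.

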